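# Hook a pot out of the deep pan

## Task

Take the lifter from its holder, hook the round pot by its bail handle, lift it out of the deep pan without tipping or swinging it about, and stand it gently and upright on the clear part of the steel tray. The pot has been sanitised, so only the lifter may touch it, never the gripper or arm. Then stand the lifter upright back in its holder, and leave everything else standing where it is.

Things in the scene. Friction and masses are not known exactly. Their poses are not given: they have to be found in the camera images.
- pot: The thing to lift out: the only round open steel pot in the pan, 88 mm across at the foot, 96 mm at the rim, 70 mm high, 0.18 to 0.35 kg, with a fixed upright bail handle of 6 mm wire in its plane x = 0 (legs at y = +-43 mm). Hung by its bar it swings freely about the bar. Origin: centre of the underside, z up.
- pot_bar (a point): Middle of the level top bar of the pot's bail handle, on the bar's centreline, 117 mm above the pot's underside; the bar runs along y, 62 mm long, and is 6 mm thick. From its ends the wire slopes out and down to y = +-43 mm 25 mm lower, then straight down to the rim, so 44 mm of free height lies between rim and bar. Axes as the pot's.
- lifter: Steel hooking tool, 130 mm high, 0.18 kg, standing upright. Origin: underside, on the axis of its shank; z up, x along the tongue. Foot plate 5 mm thick, 36 mm wide (y), x = -20 to +45 mm, its front the tongue. Shank 12 (x) by 18 mm up to height 60 mm; above it a black square grip, 20 by 20 mm, height 60 to 130 mm, to be held from above by either pair of faces.
- lifter_seat (a point): Centre of the seat on the tongue's upper side, 23 mm ahead of the shank's axis and 5 mm above the underside; axes as the lifter's. A bar rests here, between the shank's face (17 mm behind) and the upturned lip at the tongue's end (17 mm ahead, 5 mm thick, rising 9 mm above the seat).
- holder: Fixed open-topped dark steel box for the lifter, outside 98 (x) by 68 (y) by 50 mm high, walls and floor 4 mm, so inside it is 90 by 60 mm. The lifter starts in it with its tongue along the holder's x (within 0.1 rad). Origin: centre of the underside, z up.
- pan: Fixed deep rectangular steel pan, outside 248 (x) by 298 (y) mm, 80 mm high, walls and floor 4 mm, with a flat rim that stands out 14 mm all round. The pot, the two square tubs and the flask stand on its floor. Origin: centre of the underside, z up.
- tray: Fixed flat steel tray, 270 (x) by 180 (y) mm, floor 3 mm thick, rim 12 mm high and 3 mm thick. The jar stands near its -x end; the rest is clear. Origin: centre of the underside, z up.
- tub_a: Square open steel tub in the pan, 88 by 88 mm, 70 mm high, with the same bail handle as the pot (bar along its y, centreline at 117 mm). Stays. Origin: centre of the underside, z up.
- tub_b: As tub_a. Stays. Origin: centre of the underside, z up.
- flask: Tall round steel bottle standing in the pan, 68 mm across, 220 mm high. Stays. Origin: centre of the underside, z up.
- jar: Glass jar on the tray, 60 mm across, 90 mm high. Stays. Origin: centre of the underside, z up.
- oil: Green glass bottle on the worktop, 66 mm across, 240 mm high. Stays. Origin: centre of the underside, z up.
- mill: Wooden pepper mill on the worktop, 58 mm across, 182 mm high. Stays. Origin: centre of the underside, z up.
- bowl: White bowl on the worktop, 120 mm across, 55 mm high. Stays. Origin: centre of the underside, z up.
- tin: Plain tin on the worktop, 72 mm across, 80 mm high. Stays. Origin: centre of the underside, z up.
Mind the look-alikes: they are no part of the job. Leave any green or red look-alike of the pot alone.

How it is judged:
By the outcome, as a careful person would: the job done as asked, in the order asked, and still so for the second after the job is handed in, with the robot touching nothing.
It also fails if it takes over 69 s, if anything falls off the work surface, if the arm or the gripper's body presses on something with over 40 N, if the wrist force passes 120 N, or if a joint passes its speed limit or range.

## Robot

A 6-joint arm with a two-finger parallel gripper is mounted at the origin on the work surface. World frame = base frame: x ahead of the robot, y to its left, z up, the work surface at z = 0. Lengths are in m, angles in rad, forces in N, time in s.
With the tool pointing down it reaches from about 0.275 to 0.75 m from the base axis. Payload 10.2 kg.
Tool frame: the origin (TCP) lies at the very end of the fingers, on their centre line; the grasp point (between the pads) lies 19 mm behind it; z points along the fingers, y is the line along which they close (so a half turn about z gives the same grasp; the last joint's range is limited). The gripper opens to 85 mm and grips with 20 to 120 N. Pads are 22 mm wide; open, the fingers measure 114 mm over their backs; the gripper's body (76 mm by 85 mm) begins 54 mm behind the grasp point. The pads swing forward as they close: fully open they stand 13 mm farther back than shut.
Start: joints at [0.894, 0.313, 1.498, -0, 1.331, -0.223], TCP at [0.23, 0.472, 0.196] pointing down, gripper open.
Joint ranges: [-2.94, 2.94], [-0.97, 2.17], [0.19, 2.56], [-1.23, 4.37], [0.02, 3.11], [-2.88, 2.88]. Speed limits (rad/s): [2.39, 2.39, 3.01, 3.14, 3.14, 3.14].

## Interface

Orientations are given as a 3x3 rotation matrix whose columns are the frame's x, y, z axes.
In Python, from station import r gives the robot as it stands.
- The arm moves only by the tool arm_command, never from a script. Its argument "series" is a list of rows, each a list of 7 numbers: the shift along the tool's x, y, z normalised to -1 to 1, where 1 is 0.4 m, then the turn, a rotation vector about the tool's x, y, z normalised to -1 to 1, where 1 is 90 degrees, then the opening, from -1 (shut) to 1 (fully open). A call has 1 to 12 rows; each row shifts and turns the commanded pose from where the row before left it, along the tool's axes as they then stand; what a row does not reach is not made up. A row lasts 1/8 s, in which the tool goes at most 62.5 mm and 10.7 degrees, less where a joint would pass 70% of its speed; a pose out of reach is approached as far as the arm can. A call with a number of a shift or a turn outside -1 to 1 is refused whole. A call with a gripper value outside its range is refused whole. The fingers move at their own pace and stop on an object; "force" is the grip in N (left out, the last holds). Time passes only in rows, so rows that do not move let the fingers close. It gives the time, the measured TCP pose, the force, the opening and the grip force at its end, in the units of the state.
- r.get_state(): the state, without advancing time (a new reading comes with each control period).
- r.grab_frame(name): name is "side" or "top" or "wrist"; returns a dict with "pixels" (384x512x3 uint8, red, green, blue), "K" (3x3 intrinsics, pixels), "dist_coeffs" ([k1, k2, p1, p2, k3] as OpenCV has them; the pictures are not rectified), "extrinsics" (4x4, takes a point from world to camera coordinates). Camera axes: x right, y down, z forward; pixel columns grow to the right and rows downward; lengths in m; the calibration is good to about 2 mm. A picture is of the moment at which its call begins. There is no depth.
- r.close_job(): hands the job in; it is judged then, once.
Trained networks look in a picture, given as the dict that the camera call returned (one of the last four; its "shot" number tells which), for a name from the list of things; names that differ only in an ending like _2 or _b are one class to them, and where a whole thing is asked for, a point or a joint stands for the part that bears it (a point fixed in the world has none). Each returns a list of dicts, best first, with "confidence" (0 to 1); they miss things now and then, are a little off and sometimes report something else, mostly with a low value. They report only what shows in the picture. A call takes as long as a camera call. They do not tell look-alikes from the thing itself.
- r.search_frame(picture, target): "bbox" ([centre column, centre row, width, height] in pixels, round what is visible of it).
- r.trace(picture, target): "pixels" (384x512 bool, what is visible of it) and "bbox" ([centre column, centre row, width, height] in pixels, round what is visible of it).
- r.spot_point(picture, target): "pixel" ([column, row] in pixels: a listed point, or the origin of a listed thing).
The state is a dict: "t": time; "joints": joint angles; "qvel": joint speeds; "effort": joint torques, N m; "tcp_pos": TCP position; "ee_rot": TCP orientation; "ft_force": force on the tool from outside, world axes, zero at the start; "moment": the same for the moment, N m; "finger_gap": opening from 0.0 (shut) to 1.0 (fully open); "grip_force": force on a finger pad.
Only numpy, scipy, OpenCV 4.12 (cv2) and the standard library are available. Lean on these libraries where they do the work, as an engineer would, in place of code of your own. Each camera call takes 0.05 s, during which the arm holds its last target. There are 200 camera calls.

## Working session

There is one attempt and no reset: what is moved stays moved. The work goes in short steps, Python scripts to look and compute and a tool call to move; the robot and the scene stay as the last step left them, time stands still between calls to the robot, and variables do not carry over. Pictures are saved under pics/ and viewed, at most 10 in all, crops included, and the job is handed in when it is done.

Besides the shell and the picture viewer there is one more tool, called after "Emit:" as name(argument=value, ...) on one line, values as JSON. arm_command: Moves the arm, as the interface text tells. Scaled input: -1 to 1 covers 0.4 m each way for a shift and 90 degrees each way for a turn. Its arguments: {"type":"object","properties":{"series":{"type":"array"},"force":{"type":"number"}},"required":["series"]}

```bash
mkdir -p pics
cat > h.py <<'E'
import numpy as np, cv2
from station import r
def shot(n): return r.grab_frame(n)
def save(p,name,crop=None,s=1):
    im=p["pixels"][:,:,::-1]
    if crop: c0,r0,c1,r1=crop; im=im[r0:r1,c0:c1]
    cv2.imwrite("pics/"+name,cv2.resize(im,None,fx=s,fy=s,interpolation=cv2.INTER_CUBIC))
def ray(p,px):
    K=np.array(p["K"]);d=np.array(p["dist_coeffs"]);E=np.array(p["extrinsics"])
    u=cv2.undistortPoints(np.array([[px]],float),K,d)[0,0]
    R=E[:3,:3];return -R.T@E[:3,3], R.T@np.array([u[0],u[1],1])
def atz(p,px,z):
    o,d=ray(p,px);return o+d*(z-o[2])/d[2]
def tri(obs):
    A=np.zeros((3,3));b=np.zeros(3)
    for p,px in obs:
        o,d=ray(p,px);d/=np.linalg.norm(d);M=np.eye(3)-np.outer(d,d);A+=M;b+=M@o
    x=np.linalg.solve(A,b)
    return x
def proj(p,X):
    E=np.array(p["extrinsics"])
    return cv2.projectPoints(np.array(X,float).reshape(-1,1,3),cv2.Rodrigues(E[:3,:3])[0],E[:3,3],np.array(p["K"]),np.array(p["dist_coeffs"]))[0][:,0]
E
python3 - <<'E'
from h import *
np.set_printoptions(precision=4,suppress=True)
ims=[]
for n in("side","top"):
    p=shot(n);ims.append(p)
    print(n,"cam",ray(p,[256,192]))
    for t in["pot","pot_bar","lifter","lifter_seat","holder","pan","tray","tub_a","flask","jar","oil","mill","bowl","tin"]:
        print(t,[(np.round(q["pixel"],1).tolist(),round(q["confidence"],2)) for q in r.spot_point(p,t)][:5])
save(ims[1],"top.png",s=1.5);save(ims[0],"side.png",s=1.5)
s=r.get_state();print(s["tcp_pos"],s["ee_rot"],s["t"])
E
```

```text
side cam (array([ 0.1049, -0.6479,  1.0287]), array([ 0.3764,  0.515 , -0.7702]))
pot [([385.7, 266.5], 0.92), ([281.2, 211.5], 0.85), ([214.8, 283.9], 0.77)]
pot_bar [([209.1, 267.8], 0.97), ([396.5, 243.9], 0.65), ([285.7, 188.6], 0.61)]
lifter []
lifter_seat [([182.4, 155.4], 0.66), ([185.4, 156.9], 0.23)]
holder [([184.4, 158.1], 0.63)]
pan [([253.2, 205.6], 0.91)]
tray [([308.8, 287.3], 0.96)]
tub_a [([229.2, 198.4], 0.91), ([260.2, 185.4], 0.64)]
flask [([249.2, 227.1], 0.95), ([179.8, 156.8], 0.29)]
jar [([270.9, 298.6], 0.76)]
oil [([242.6, 142.6], 0.68)]
mill [([344.9, 234.6], 0.68)]
bowl [([290.0, 160.8], 0.56), ([279.4, 211.6], 0.16)]
tin [([313.8, 182.0], 0.94)]
top cam (array([ 0.3982, -0.0195,  1.1922]), array([ 0.1238,  0.0024, -0.9923]))
pot [([274.3, 171.3], 0.91), ([305.8, 268.3], 0.77), ([383.6, 135.6], 0.56)]
pot_bar [([308.9, 268.5], 0.85), ([276.1, 160.4], 0.84), ([393.8, 125.1], 0.74)]
lifter [([144.5, 212.2], 0.86)]
lifter_seat [([146.7, 203.3], 0.64)]
holder [([145.2, 205.2], 0.89)]
pan [([251.3, 183.7], 0.66)]
tray [([356.4, 205.2], 0.8), ([222.8, 118.4], 0.63)]
tub_a [([226.6, 196.7], 0.91), ([234.1, 164.1], 0.65)]
flask [([272.2, 204.0], 0.64), ([334.8, 138.7], 0.23)]
jar [([347.0, 234.3], 0.66), ([224.2, 115.2], 0.48)]
oil [([169.4, 138.6], 0.63)]
mill [([336.9, 137.5], 0.67)]
bowl [([225.6, 117.5], 0.64), ([233.4, 163.1], 0.19)]
tin [([264.6, 114.0], 0.9), ([360.5, 206.1], 0.59), ([233.6, 163.0], 0.46), ([276.2, 168.6], 0.22)]
[0.2302 0.4719 0.1963] [[-0.8988  0.4384  0.0001]
 [ 0.4384  0.8988 -0.    ]
 [-0.0001  0.     -1.    ]] 1.5
```

View pics/top.png

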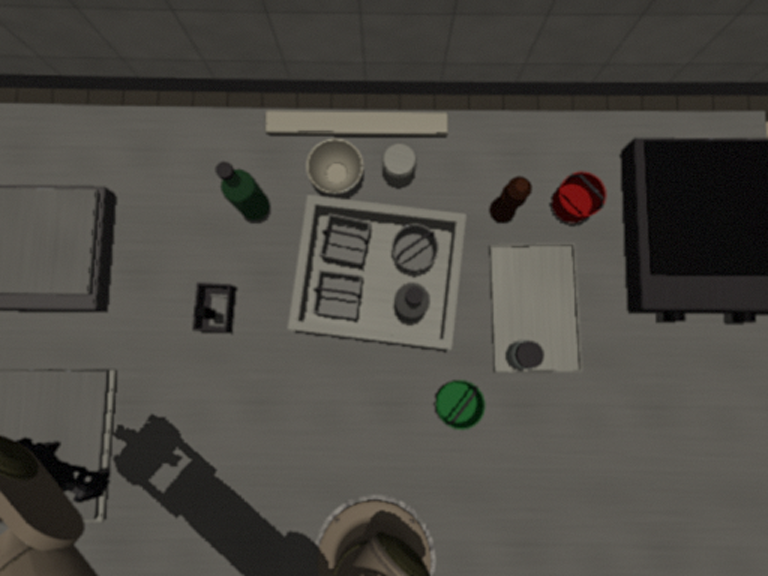

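View pics/side.png

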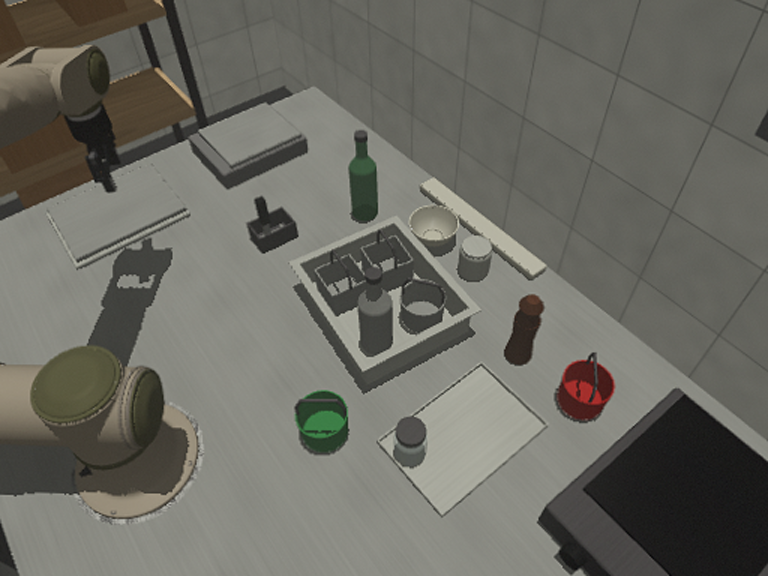

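The top picture has the robot base at the bottom. Candidates for the pot, in 512-wide pixels:
- the plain steel round pot in the pan at top (276,166) / side (281,203)
- the green look-alike at top (306,269)
- the red look-alike at top (386,132)
- the square tubs at top (231,162) and (226,197)

By the description it is the steel one in the pan. The lifter in its holder is at top (143,206), and the jar is on the tray at (350,236).

Run:
```python
from h import *
np.set_printoptions(precision=4,suppress=True)
a=shot("side");b=shot("top")
def best(p,t,near):
    L=[q for q in r.spot_point(p,t) if np.hypot(*(np.array(q["pixel"])-near))<22]
    return np.array(L[0]["pixel"]) if L else None
for t,na,nb,z in[("pot",(281,211),(274,171),.004),("pot_bar",(285,188),(276,160),.121),("lifter_seat",(182,156),(146,203),.009),("lifter",(180,157),(144,212),.004),("holder",(184,158),(145,205),0),("pan",(253,205),(251,184),0),("tray",(309,287),(356,205),0),("flask",(249,227),(272,204),.004),("jar",(271,299),(347,234),.003),("oil",(242,142),(169,138),0),("mill",(345,234),(337,137),0),("tub_a",(229,198),(227,197),.004),("tub_a",(260,185),(234,164),.004)]:
    x,y=best(a,t,na),best(b,t,nb)
    print(t,"tri",tri([(a,x),(b,y)]) if x is not None and y is not None else None,"z:",[atz(p,v,z)[:2] if v is not None else None for p,v in((a,x),(b,y))])
save(b,"c1.png",(240,130,320,230),6); 
im1=cv2.resize(b["pixels"][140:230,230:310,::-1],None,fx=5,fy=5,interpolation=cv2.INTER_CUBIC)
im2=cv2.resize(b["pixels"][180:230,125:165,::-1],None,fx=9,fy=9,interpolation=cv2.INTER_CUBIC)
print(im1.shape,im2.shape)
c=np.zeros((450,760,3),np.uint8);c[:,:400]=im1;c[:,400:]=im2
cv2.imwrite("pics/c1.png",np.clip(c*1.6,0,255).astype(np.uint8))
```

```text
pot tri [ 0.6199 -0.078   0.0058] z: [array([ 0.6185, -0.0762]), array([ 0.6224, -0.0792])]
pot_bar tri None z: [array([ 0.6279, -0.086 ]), None]
lifter_seat tri [0.5034 0.3186 0.027 ] z: [array([0.5086, 0.3369]), array([0.5071, 0.3229])]
lifter tri [ 0.4928  0.3581 -0.0327] z: [array([0.4795, 0.3232]), array([0.4898, 0.3468])]
holder tri [ 0.4976  0.3338 -0.0087] z: [array([0.4882, 0.3284]), array([0.5031, 0.3284])]
pan tri [ 0.567  -0.0013  0.0001] z: [array([0.5565, 0.0024]), array([ 0.5771, -0.0059])]
tray tri [ 0.5053 -0.3395  0.0117] z: [array([ 0.5123, -0.337 ]), array([ 0.5042, -0.3414])]
flask tri [ 0.5062 -0.0745  0.0103] z: [array([ 0.51  , -0.0715]), array([ 0.5056, -0.0741])]
jar tri [ 0.4089 -0.3013  0.0113] z: [array([ 0.3997, -0.2938]), array([ 0.4203, -0.3087])]
oil tri [ 0.7209  0.2742 -0.0019] z: [array([0.7203, 0.2723]), array([0.7198, 0.274 ])]
mill tri [ 0.7119 -0.276   0.0174] z: [array([ 0.7175, -0.268 ]), array([ 0.7209, -0.2823])]
tub_a tri [ 0.5269  0.0825 -0.0014] z: [array([0.5249, 0.0786]), array([0.5262, 0.0821])]
tub_a tri [0.6393 0.0571 0.0211] z: [array([0.645 , 0.0702]), array([0.6461, 0.0567])]
(450, 400, 3) (450, 360, 3)
```

View pics/c1.png

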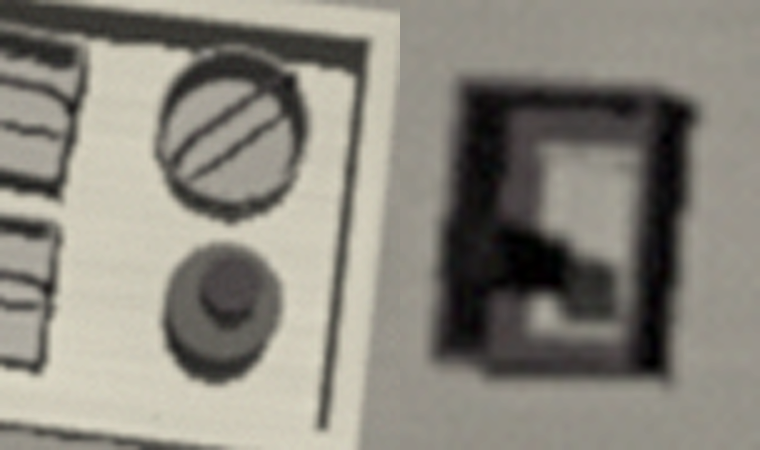

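The crop shows the plain steel round pot at top (276,166), with its bar running from lower left to upper right. The lower line is the bar's shadow. The lifter stands at the near, right end of the holder with its grip at about (146,212) and its tongue pointing up the image, which is +x. Next I'll hover over it and look with the wrist camera.

```bash
cat >> h.py <<'E'
from scipy.spatial.transform import Rotation as Ro
def plan(pos,yaw,n,P=None,Y=None):
    """rows from pose P (pos, tool-y angle Y deg; default present) to target; tool points down"""
    s=r.get_state();R=np.array(s["ee_rot"])
    P=np.array(s["tcp_pos"]) if P is None else np.array(P)
    Y=np.degrees(np.arctan2(R[1,1],R[0,1])) if Y is None else Y
    dy=(yaw-Y+180)%360-180; d=(np.array(pos)-P)/n
    for i in range(n):
        a=np.radians(Y+dy*i/n); y=np.array([np.cos(a),np.sin(a),0]); z=np.array([0,0,-1]); x=np.cross(y,z)
        print(np.round([d@x/.4,d@y/.4,d@z/.4,0,0,-dy/n/90],3).tolist())
    print("step mm",np.linalg.norm(d)*1e3,"deg",dy/n)
E
python3 - <<'E'
from h import *
plan([.47,.32,.27],0,8)
E
```

```text
[-0.088, -0.01, -0.023, 0.0, 0.0, 0.089]
[-0.089, 0.003, -0.023, 0.0, 0.0, 0.089]
[-0.087, 0.015, -0.023, 0.0, 0.0, 0.089]
[-0.085, 0.027, -0.023, 0.0, 0.0, 0.089]
[-0.08, 0.038, -0.023, 0.0, 0.0, 0.089]
[-0.074, 0.049, -0.023, 0.0, 0.0, 0.089]
[-0.066, 0.059, -0.023, 0.0, 0.0, 0.089]
[-0.057, 0.068, -0.023, 0.0, 0.0, 0.089]
step mm 36.65731085267301 deg -7.99977944418689
```

Emit:
arm_command(series=[[-0.088,-0.01,-0.023,0,0,0.089,1],[-0.089,0.003,-0.023,0,0,0.089,1],[-0.087,0.015,-0.023,0,0,0.089,1],[-0.085,0.027,-0.023,0,0,0.089,1],[-0.08,0.038,-0.023,0,0,0.089,1],[-0.074,0.049,-0.023,0,0,0.089,1],[-0.066,0.059,-0.023,0,0,0.089,1],[-0.057,0.068,-0.023,0,0,0.089,1],[0,0,0,0,0,0,1],[0,0,0,0,0,0,1]])

```text
t: 4.15
tcp_pos: [0.4694, 0.3203, 0.2696]
ee_rot: [[-0.0, 1.0, -0.001], [1.0, 0.0, -0.0], [-0.0, -0.001, -1.0]]
ft_force: [0.5, -0.7, -0.4]
finger_gap: 0.999
grip_force: 0.0
```

Run:
```python
from h import *
np.set_printoptions(precision=4,suppress=True)
s=r.get_state();print(s["tcp_pos"],s["ee_rot"],s["t"])
w=shot("wrist");print(ray(w,[256,192]))
for t in["lifter","lifter_seat","holder"]:
    print(t,[(np.round(q["pixel"],1).tolist(),round(q["confidence"],2),atz(w,q["pixel"],dict(lifter=.004,lifter_seat=.009,holder=0)[t])) for q in r.spot_point(w,t)][:5])
for q in r.trace(w,"lifter")[:2]: print(q["confidence"],q["bbox"])
save(w,"w1.png",s=1.5)
```

```text
[0.4694 0.3203 0.2696] [[-0.0002  1.     -0.0008]
 [ 1.      0.0002 -0.    ]
 [-0.     -0.0008 -1.    ]] 4.15
(array([0.4695, 0.3953, 0.4472]), array([ 0.0067, -0.3096, -0.951 ]))
lifter [([263.6, 136.4], 0.89, array([0.4829, 0.3313, 0.004 ]))]
lifter_seat [([280.5, 135.2], 0.92, array([0.5057, 0.3337, 0.009 ]))]
holder [([275.2, 129.4], 0.82, array([0.4989, 0.3404, 0.    ]))]
0.58 [274.4, 142.2, 44.7, 39.7]
```

View pics/w1.png

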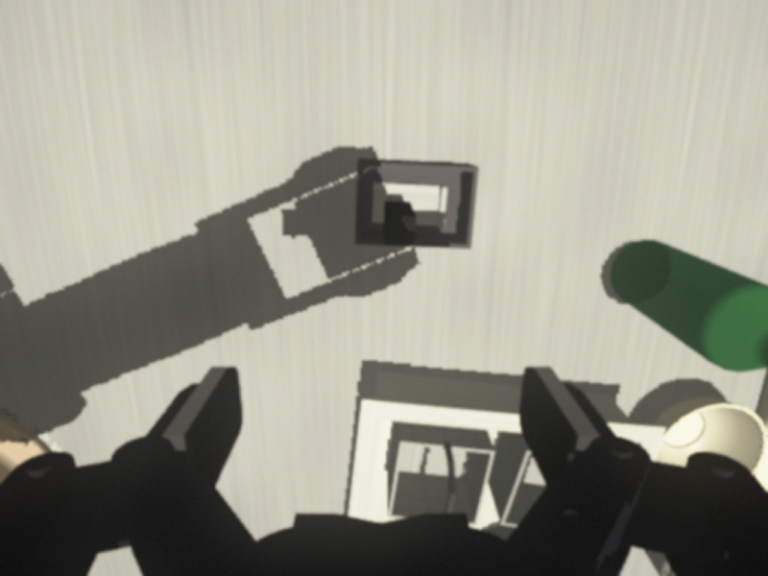

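The wrist view shows the holder at (278,135) in 512-wide pixels. The lifter is in it with its grip dark at about (270,145), its tongue to the right (+x), and the fingers are clear of it. Now I'll overlay the model.

```bash
cat >> h.py <<'E'
def rot(yaw): c,s=np.cos(yaw),np.sin(yaw); return np.array([[c,-s],[s,c]])
def box(x0,x1,y0,y1,z0,z1,pos,yaw):
    q=np.array([[x,y] for x,y in((x0,y0),(x1,y0),(x1,y1),(x0,y1))])@rot(yaw).T+np.array(pos)[:2]
    return [np.c_[q,np.full(4,pos[2]+z)] for z in(z0,z1)]
def overlay(p,loops,name,crop,s,gain=1.5):
    c0,r0,c1,r1=crop
    im=cv2.resize(p["pixels"][r0:r1,c0:c1,::-1],None,fx=s,fy=s,interpolation=cv2.INTER_CUBIC)
    im=np.clip(im*gain,0,255).astype(np.uint8)
    for L,col in loops:
        q=((proj(p,L)-[c0,r0]+.5)*s).astype(int)
        cv2.polylines(im,[q],True,col,1)
    cv2.imwrite("pics/"+name,im)
E
python3 - <<'E'
from h import *
w=shot("wrist")
L=[]
for l in box(-.049,.049,-.034,.034,0,.05,(.499,.339,0),-.06): L.append((l,(0,255,255)))
for l in box(-.010,.010,-.010,.010,.06,.13,(.482,.331,.004),-.06): L.append((l,(0,0,255)))
for l in box(-.02,.045,-.018,.018,0,.005,(.482,.331,.004),-.06)[1:]: L.append((l,(0,255,0)))
overlay(w,L,"w2.png",(225,95,330,173),7.5,2.2)
E
```

```text
(no output)
```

View pics/w2.png

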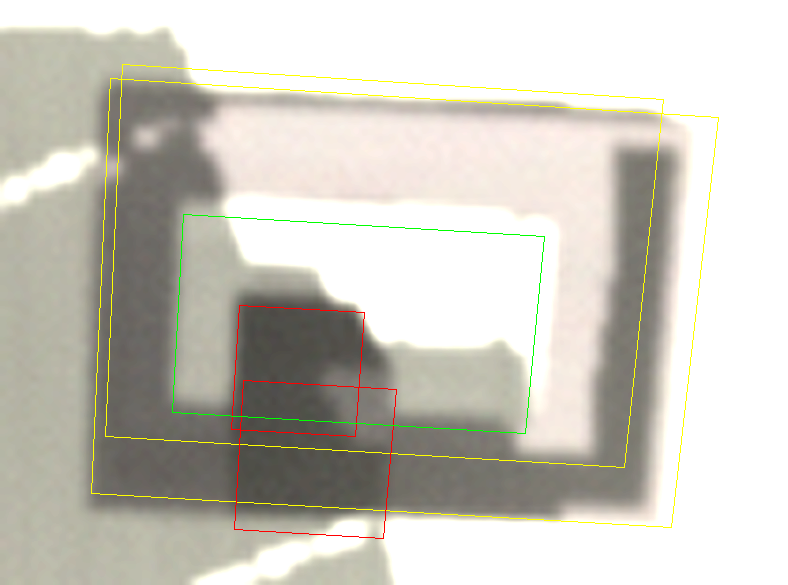

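The overlay fits to within about 2 mm: the holder's outline matches and the grip square lies at (300,400) in the crop. Going down to grasp.

Run:
```python
from h import *
plan([.482,.331,.2],-3.4,2)
plan([.482,.331,.09],-3.4,4,[.482,.331,.2],-3.4)
```

```text
[0.013, 0.016, 0.087, 0.0, 0.0, 0.019]
[0.014, 0.015, 0.087, 0.0, 0.0, 0.019]
step mm 35.894115780045894 deg -1.691981045649129
[0.0, 0.0, 0.069, 0.0, 0.0, -0.0]
[0.0, 0.0, 0.069, 0.0, 0.0, -0.0]
[0.0, 0.0, 0.069, 0.0, 0.0, -0.0]
[0.0, 0.0, 0.069, 0.0, 0.0, -0.0]
step mm 27.500000000000004 deg 0.0
```

Emit:
arm_command(series=[[0.013,0.016,0.087,0,0,0.019,1],[0.014,0.015,0.087,0,0,0.019,1],[0,0,0.069,0,0,0,1],[0,0,0.069,0,0,0,1],[0,0,0.069,0,0,0,1],[0,0,0.069,0,0,0,1],[0,0,0,0,0,0,1],[0,0,0,0,0,0,0],[0,0,0,0,0,0,-1],[0,0,0,0,0,0,-1],[0,0,0,0,0,0,-1],[0,0,0,0,0,0,-1]], force=80)

```text
t: 5.95
tcp_pos: [0.4827, 0.3308, 0.0907]
ee_rot: [[0.061, 0.998, 0.001], [0.998, -0.061, 0.001], [0.001, 0.001, -1.0]]
ft_force: [-2.3, -0.1, 6.0]
finger_gap: 0.198
grip_force: 78.7
```

Emit:
arm_command(series=[[0,0,0,0,0,0,-1],[0,0,0,0,0,0,-1],[0,0,0,0,0,0,-1]])

```text
t: 6.32
tcp_pos: [0.4827, 0.3308, 0.0907]
ee_rot: [[0.061, 0.998, 0.001], [0.998, -0.061, 0.0], [0.001, 0.001, -1.0]]
ft_force: [-2.0, -0.5, 6.4]
finger_gap: 0.201
grip_force: 78.7
```

Run:
```python
from h import *
P=[.4827,.3308,.0907]
plan([.4827,.3308,.26],-3.5,6)
plan([.555,.0,.36],20,9,[.4827,.3308,.26],-3.5)
```

```text
[-0.0, -0.0, -0.071, 0.0, 0.0, 0.0]
[-0.0, -0.0, -0.071, 0.0, 0.0, 0.0]
[-0.0, -0.0, -0.071, 0.0, 0.0, 0.0]
[-0.0, -0.0, -0.071, 0.0, 0.0, 0.0]
[-0.0, -0.0, -0.071, 0.0, 0.0, 0.0]
[-0.0, -0.0, -0.071, 0.0, 0.0, 0.0]
step mm 28.223596171263505 deg -5.0448040762300174e-05
[-0.09, 0.026, -0.028, 0.0, 0.0, -0.029]
[-0.092, 0.022, -0.028, 0.0, 0.0, -0.029]
[-0.092, 0.017, -0.028, 0.0, 0.0, -0.029]
[-0.093, 0.013, -0.028, 0.0, 0.0, -0.029]
[-0.094, 0.009, -0.028, 0.0, 0.0, -0.029]
[-0.094, 0.005, -0.028, 0.0, 0.0, -0.029]
[-0.094, 0.0, -0.028, 0.0, 0.0, -0.029]
[-0.094, -0.004, -0.028, 0.0, 0.0, -0.029]
[-0.094, -0.008, -0.028, 0.0, 0.0, -0.029]
step mm 39.22960742558396 deg 2.611111111111111
```

Emit:
arm_command(series=[[0,0,-0.035,0,0,0,-1],[0,0,-0.071,0,0,0,-1],[0,0,-0.071,0,0,0,-1],[0,0,-0.071,0,0,0,-1],[0,0,-0.071,0,0,0,-1],[0,0,-0.071,0,0,0,-1],[0,0,-0.036,0,0,0,-1]])

```text
t: 7.2
tcp_pos: [0.4828, 0.3307, 0.2621]
ee_rot: [[0.061, 0.998, 0.002], [0.998, -0.061, 0.001], [0.001, 0.002, -1.0]]
ft_force: [0.2, -0.6, -2.6]
finger_gap: 0.201
grip_force: 78.6
```

Emit:
arm_command(series=[[-0.09,0.026,-0.028,0,0,-0.029,-1],[-0.092,0.022,-0.028,0,0,-0.029,-1],[-0.092,0.017,-0.028,0,0,-0.029,-1],[-0.093,0.013,-0.028,0,0,-0.029,-1],[-0.094,0.009,-0.028,0,0,-0.029,-1],[-0.094,0.005,-0.028,0,0,-0.029,-1],[-0.094,0,-0.028,0,0,-0.029,-1],[-0.094,-0.004,-0.028,0,0,-0.029,-1],[-0.094,-0.008,-0.028,0,0,-0.029,-1],[0,0,0,0,0,0,-1],[0,0,0,0,0,0,-1]])

```text
t: 8.57
tcp_pos: [0.5551, 0.0003, 0.3606]
ee_rot: [[-0.342, 0.94, -0.001], [0.94, 0.342, 0.001], [0.001, -0.001, -1.0]]
ft_force: [-0.4, 0.6, -2.0]
finger_gap: 0.202
grip_force: 78.6
```

Run:
```python
from h import *
np.set_printoptions(precision=4,suppress=True)
s=r.get_state();print(s["tcp_pos"],s["finger_gap"],s["t"])
w=shot("wrist");a=shot("side");b=shot("top");P=dict(w=w,a=a,b=b)
for k,p in P.items():
    for t in["pot","pot_bar","lifter_seat","lifter","flask"]:
        print(k,t,[(np.round(q["pixel"],1).tolist(),round(q["confidence"],2),atz(p,q["pixel"],dict(pot=.004,pot_bar=.121,lifter_seat=.28,lifter=.274,flask=.004)[t])[:2]) for q in r.spot_point(p,t)][:4])
top=cv2.resize(b["pixels"][140:230,230:310,::-1],None,fx=5,fy=5)
c=np.zeros((450,1000,3),np.uint8);c[:,:400]=top;c[:,400:]=cv2.resize(w["pixels"][:,:,::-1],(600,450));cv2.imwrite("pics/w3.png",cv2.resize(c,(800,360)))
cv2.imwrite("pics/w_raw.png",w["pixels"][:,:,::-1])
```

```text
[0.5551 0.0003 0.3606] 0.2020771768712202 8.575
w pot [([263.9, 351.9], 0.64, array([ 0.7289, -0.4171])), ([88.3, 178.0], 0.63, array([ 0.3077, -0.1671])), ([275.9, 191.1], 0.59, array([ 0.624 , -0.0777]))]
w pot_bar [([51.9, 198.6], 0.96, array([ 0.3122, -0.1628])), ([280.3, 215.6], 0.71, array([ 0.622 , -0.0766])), ([173.3, 286.5], 0.43, array([ 0.5123, -0.2397]))]
w lifter_seat [([280.2, 179.8], 0.76, array([0.575 , 0.0094]))]
w lifter [([253.0, 178.9], 0.59, array([0.554 , 0.0008]))]
w flask [([213.5, 164.6], 0.56, array([ 0.5073, -0.0698])), ([124.1, 259.6], 0.31, array([ 0.4038, -0.3026])), ([175.4, 288.9], 0.22, array([ 0.5128, -0.3306]))]
a pot [([215.8, 286.3], 0.98, array([ 0.305 , -0.1673])), ([386.2, 263.7], 0.86, array([ 0.7388, -0.4171])), ([281.2, 210.9], 0.76, array([ 0.6213, -0.0769]))]
a pot_bar [([284.3, 186.5], 0.86, array([ 0.6288, -0.0771])), ([207.3, 268.0], 0.76, array([ 0.2936, -0.1656])), ([396.4, 248.5], 0.64, array([ 0.7232, -0.4299]))]
a lifter_seat [([251.6, 140.3], 0.73, array([0.5746, 0.0079])), ([308.2, 290.9], 0.55, array([ 0.3946, -0.4221]))]
a lifter [([245.7, 147.2], 0.94, array([0.549 , 0.0013]))]
a flask [([251.1, 227.9], 0.84, array([ 0.5044, -0.0695]))]
b pot [([382.0, 137.1], 0.7, array([ 0.7309, -0.4255])), ([305.4, 264.1], 0.65, array([ 0.3212, -0.1731])), ([272.7, 167.2], 0.58, array([ 0.6279, -0.0698]))]
b pot_bar [([395.9, 124.4], 0.95, array([ 0.7369, -0.4274])), ([311.1, 270.5], 0.6, array([ 0.3114, -0.1738])), ([275.0, 159.3], 0.54, array([ 0.6288, -0.0715]))]
b lifter_seat [([242.6, 166.6], 0.45, array([0.5753, 0.0167]))]
b lifter [([244.7, 176.9], 0.56, array([0.5504, 0.0113])), ([225.9, 199.0], 0.39, array([0.4946, 0.057 ]))]
b flask [([272.3, 204.7], 0.68, array([ 0.5061, -0.069 ]))]
```

View pics/w3.png

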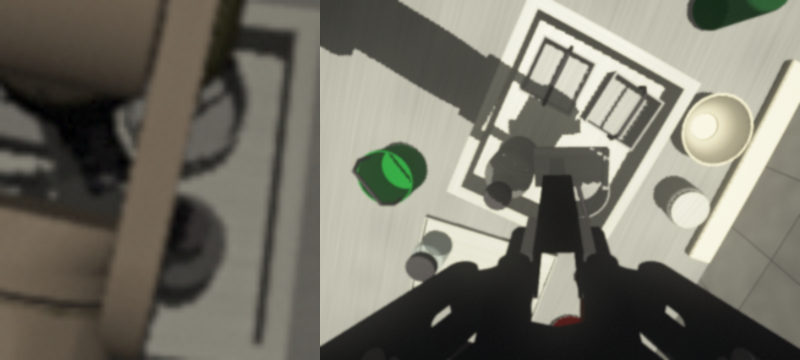

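The wrist view shows the lifter held well, with its tongue to the right. The pot is at (276,191) in 512-wide pixels, just behind the tongue, and the measured seat agrees with the grasp to 2 mm. To get the bar's yaw I'll overlay the model on the first, unobstructed top picture.

Run:
```python
from h import *
b=shot("top"); im=cv2.imread("pics/top.png")[:,:,::-1]; b["pixels"]=cv2.resize(im,(512,384),interpolation=cv2.INTER_AREA)
def bail(pos,psi,dz=0):
    pts=np.array([[0,-.043,.07],[0,-.043,.092],[0,-.031,.117],[0,.031,.117],[0,.043,.092],[0,.043,.07]])
    pts[:,:2]=pts[:,:2]@rot(psi).T; return np.vstack([pts,pts[::-1]])+[pos[0],pos[1],.004]
t=np.linspace(0,2*np.pi,40)
L=[]
pos=(.621,-.077)
L.append((np.c_[pos[0]+.048*np.cos(t),pos[1]+.048*np.sin(t),0*t+.074],(0,255,255)))
for d,c in((34,(0,0,255)),):
    L.append((bail(pos,np.radians(d)),c))
overlay(b,L,"c2.png",(245,138,307,190),12)
```

```text
(no output)
```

View pics/c2.png

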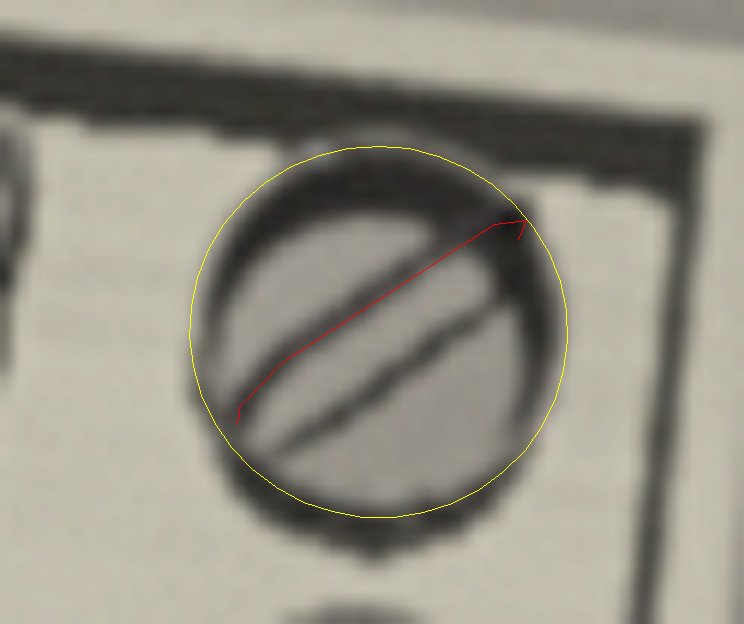

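The observed bar lies about 4 mm further up (+x) than my model and about 2° steeper. I take the bar at (0.625, −0.077), running along a line that makes the tongue yaw 36°.

Run:
```python
from h import *
plan([.5765,-.112,.36],36,5)
plan([.5765,-.112,.176],36,8,[.5765,-.112,.36],36)
```

```text
[-0.056, -0.009, 0.001, 0.0, 0.0, -0.036]
[-0.056, -0.012, 0.001, 0.0, 0.0, -0.036]
[-0.055, -0.015, 0.001, 0.0, 0.0, -0.036]
[-0.054, -0.018, 0.001, 0.0, 0.0, -0.036]
[-0.053, -0.021, 0.001, 0.0, 0.0, -0.036]
step mm 22.76475397256676 deg 3.2026276708178387
[0.0, 0.0, 0.057, 0.0, 0.0, 0.0]
[0.0, 0.0, 0.057, 0.0, 0.0, 0.0]
[0.0, 0.0, 0.057, 0.0, 0.0, 0.0]
[0.0, 0.0, 0.057, 0.0, 0.0, 0.0]
[0.0, 0.0, 0.057, 0.0, 0.0, 0.0]
[0.0, 0.0, 0.057, 0.0, 0.0, 0.0]
[0.0, 0.0, 0.057, 0.0, 0.0, 0.0]
[0.0, 0.0, 0.057, 0.0, 0.0, 0.0]
step mm 23.0 deg 0.0
```

Emit:
arm_command(series=[[-0.056,-0.009,0.001,0,0,-0.036,-1],[-0.056,-0.012,0.001,0,0,-0.036,-1],[-0.055,-0.015,0.001,0,0,-0.036,-1],[-0.054,-0.018,0.001,0,0,-0.036,-1],[-0.053,-0.021,0.001,0,0,-0.036,-1],[0,0,0.058,0,0,0,-1],[0,0,0.058,0,0,0,-1],[0,0,0.058,0,0,0,-1],[0,0,0.058,0,0,0,-1],[0,0,0.058,0,0,0,-1],[0,0,0.058,0,0,0,-1],[0,0,0,0,0,0,-1]])

```text
t: 11.02
tcp_pos: [0.5768, -0.1117, 0.2185]
ee_rot: [[-0.59, 0.807, -0.003], [0.807, 0.59, 0.001], [0.003, -0.002, -1.0]]
ft_force: [-1.1, -0.7, -1.8]
finger_gap: 0.204
grip_force: 78.6
```

Run:
```python
from h import *
np.set_printoptions(precision=4,suppress=True)
s=r.get_state();T=np.array(s["tcp_pos"]);R=np.array(s["ee_rot"]);print(T,s["t"])
w=shot("wrist");a=shot("side")
for k,p in (("w",w),("a",a)):
    for t in["pot","pot_bar","lifter_seat"]:
        print(k,t,[(np.round(q["pixel"],1).tolist(),round(q["confidence"],2),atz(p,q["pixel"],dict(pot=.004,pot_bar=.121,lifter_seat=T[2]-.0817)[t])[:2]) for q in r.spot_point(p,t)][:4])
print("seat exp",T[:2]+.023*R[:2,1])
im=cv2.resize(a["pixels"][130:240,210:320,::-1],(400,400),interpolation=cv2.INTER_CUBIC)
im2=cv2.resize(w["pixels"][120:270,180:330,::-1],(400,400),interpolation=cv2.INTER_CUBIC)
cv2.imwrite("pics/d.png",np.clip(np.hstack([im,im2])*1.5,0,255).astype(np.uint8))
```

```text
[ 0.5768 -0.1117  0.2185] 11.025
w pot [([42.2, 58.4], 0.77, array([ 0.309 , -0.1677])), ([303.2, 149.0], 0.69, array([ 0.623 , -0.0732]))]
w pot_bar [([321.8, 172.5], 0.64, array([ 0.6224, -0.0734])), ([303.0, 150.8], 0.24, array([ 0.5969, -0.0681]))]
w lifter_seat [([276.6, 178.0], 0.91, array([ 0.5898, -0.0981]))]
a pot [([281.6, 210.7], 0.87, array([ 0.6229, -0.077 ])), ([384.5, 264.6], 0.75, array([ 0.7326, -0.416 ])), ([216.3, 282.2], 0.71, array([ 0.3132, -0.1576]))]
a pot_bar [([284.0, 186.5], 0.91, array([ 0.628 , -0.0765])), ([396.3, 244.5], 0.91, array([ 0.7328, -0.4215])), ([208.8, 264.8], 0.68, array([ 0.3018, -0.1601])), ([277.3, 192.9], 0.32, array([ 0.5962, -0.0833]))]
a lifter_seat [([278.3, 192.4], 0.92, array([ 0.5912, -0.0935]))]
seat exp [ 0.5953 -0.0981]
```

View pics/d.png

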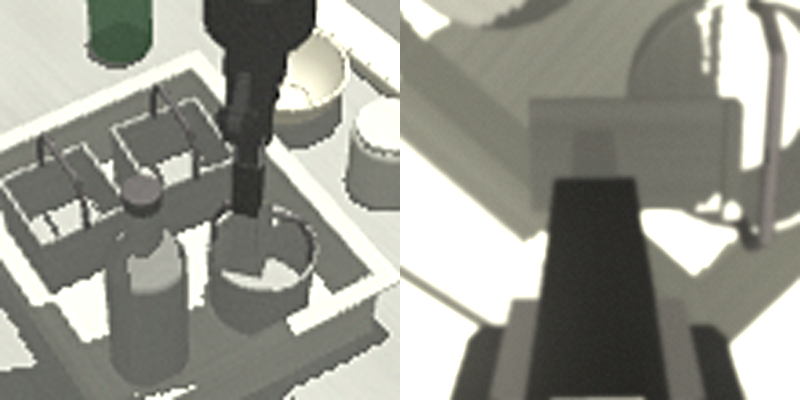

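The wrist crop shows the bar just ahead of the tongue's lip. It runs nearly vertically, from about (320.6,138.7) to (317.2,209.2) in full-picture pixels, and the plate is above and beside it. I'll get its centre and yaw from those ends.

Run:
```python
from h import *
w=shot("wrist")
p,q=[atz(w,x,.121) for x in([320.6,138.7],[317.2,209.2])]
d=p-q;print(p,q,np.linalg.norm(d),(p+q)/2,np.degrees(np.arctan2(-d[0],d[1])))
```

```text
[ 0.60422423 -0.05134446  0.121     ] [ 0.64325329 -0.10337585  0.121     ] 0.06504255084644678 [ 0.62373876 -0.07736015  0.121     ] 36.87378466604539
```

The bar measures 65 mm long (62 expected), with its centre at (0.624, −0.077) and yaw 36.9°, which is consistent. Going down and then forward under it.

Run:
```python
from h import *
s=r.get_state()["tcp_pos"]
plan([.607,-.090,.176],36.5,6,[s[0],s[1],.176],36.2)
```

```text
[0.0, 0.015, 0.0, 0.0, 0.0, -0.001]
[0.0, 0.015, 0.0, 0.0, 0.0, -0.001]
[0.0, 0.015, 0.0, 0.0, 0.0, -0.001]
[0.0, 0.015, 0.0, 0.0, 0.0, -0.001]
[0.0, 0.015, 0.0, 0.0, 0.0, -0.001]
[0.0, 0.015, 0.0, 0.0, 0.0, -0.001]
step mm 6.131948249843607 deg 0.0500000000000019
```

Emit:
arm_command(series=[[0,0,0.027,0,0,0,-1],[0,0,0.027,0,0,0,-1],[0,0,0.027,0,0,0,-1],[0,0,0.025,0,0,0,-1],[0,0,0,0,0,0,-1]])

```text
t: 12.1
tcp_pos: [0.577, -0.1118, 0.1765]
ee_rot: [[-0.59, 0.807, -0.002], [0.807, 0.59, 0.001], [0.001, -0.001, -1.0]]
ft_force: [-0.3, 0.4, -1.5]
finger_gap: 0.199
grip_force: 78.6
```

Emit:
arm_command(series=[[0,0.015,0,0,0,0,-1],[0,0.015,0,0,0,0,-1],[0,0.015,0,0,0,0,-1],[0,0.015,0,0,0,0,-1],[0,0.015,0,0,0,0,-1],[0,0.017,0,0,0,0,-1],[0,0,0,0,0,0,-1],[0,0,0,0,0,0,-1]])

```text
t: 13.1
tcp_pos: [0.607, -0.0903, 0.1775]
ee_rot: [[-0.59, 0.807, -0.0], [0.807, 0.59, -0.0], [0.0, -0.0, -1.0]]
ft_force: [-0.1, -0.6, -2.2]
finger_gap: 0.204
grip_force: 78.6
```

Run:
```python
from h import *
np.set_printoptions(precision=4,suppress=True)
s=r.get_state();T=np.array(s["tcp_pos"]);print(T,s["ft_force"],s["t"])
w=shot("wrist");a=shot("side")
for k,p in (("w",w),("a",a)):
    for t in["pot","pot_bar","lifter_seat"]:
        print(k,t,[(np.round(q["pixel"],1).tolist(),round(q["confidence"],2),atz(p,q["pixel"],dict(pot=.004,pot_bar=.121,lifter_seat=T[2]-.0817)[t])[:2]) for q in r.spot_point(p,t)][:4])
im=cv2.resize(a["pixels"][130:240,210:320,::-1],(400,400),interpolation=cv2.INTER_CUBIC)
im2=cv2.resize(w["pixels"][100:250,180:330,::-1],(400,400),interpolation=cv2.INTER_CUBIC)
cv2.imwrite("pics/e.png",np.clip(np.hstack([im,im2])*1.5,0,255).astype(np.uint8))
```

```text
[ 0.607  -0.0903  0.1775] [-0.1296 -0.6217 -2.2113] 13.1
w pot [([272.8, 156.3], 0.65, array([ 0.6223, -0.076 ]))]
w pot_bar []
w lifter_seat [([278.5, 179.2], 0.91, array([ 0.6222, -0.0767])), ([271.6, 154.7], 0.71, array([ 0.605 , -0.0635])), ([253.8, 179.3], 0.53, array([ 0.6056, -0.0889])), ([191.3, 86.7], 0.19, array([ 0.5226, -0.0574]))]
a pot [([284.1, 210.3], 0.96, array([ 0.6303, -0.0808])), ([386.9, 263.6], 0.94, array([ 0.7407, -0.4181])), ([215.3, 286.1], 0.58, array([ 0.3042, -0.1659]))]
a pot_bar [([209.7, 266.1], 0.79, array([ 0.3016, -0.1647])), ([282.6, 185.1], 0.55, array([ 0.6283, -0.0696])), ([274.2, 299.3], 0.19, array([ 0.3757, -0.3394]))]
a lifter_seat [([281.6, 192.6], 0.83, array([ 0.621 , -0.0749]))]
```

View pics/e.png

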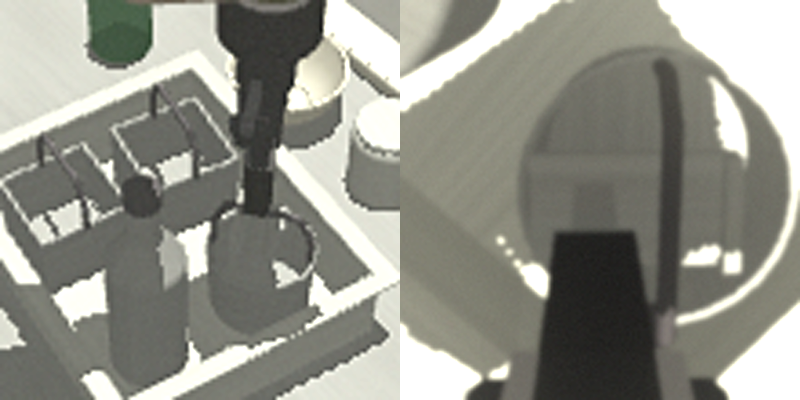

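The bar now crosses over the tongue between the shank and the lip (crop x≈670, lip≈735), and nothing is in contact. Raising slowly to take the load.

Emit:
arm_command(series=[[0,0,-0.012,0,0,0,-1],[0,0,-0.012,0,0,0,-1],[0,0,-0.01,0,0,0,-1],[0,0,-0.005,0,0,0,-1],[0,0,-0.005,0,0,0,-1],[0,0,-0.005,0,0,0,-1],[0,0,-0.005,0,0,0,-1],[0,0,-0.005,0,0,0,-1],[0,0,-0.005,0,0,0,-1],[0,0,-0.005,0,0,0,-1],[0,0,0,0,0,0,-1],[0,0,0,0,0,0,-1]])

```text
t: 15.0
tcp_pos: [0.6071, -0.0902, 0.205]
ee_rot: [[-0.59, 0.807, -0.0], [0.807, 0.59, 0.0], [0.0, -0.0, -1.0]]
ft_force: [-0.3, -0.3, -5.0]
finger_gap: 0.195
grip_force: 78.4
```

Emit:
arm_command(series=[[0,0,-0.005,0,0,0,-1],[0,0,-0.01,0,0,0,-1],[0,0,-0.015,0,0,0,-1],[0,0,-0.02,0,0,0,-1],[0,0,-0.02,0,0,0,-1],[0,0,-0.02,0,0,0,-1],[0,0,-0.02,0,0,0,-1],[0,0,-0.02,0,0,0,-1],[0,0,-0.02,0,0,0,-1]])

```text
t: 16.12
tcp_pos: [0.6071, -0.0902, 0.2656]
ee_rot: [[-0.59, 0.807, 0.0], [0.807, 0.59, 0.0], [0.0, 0.0, -1.0]]
ft_force: [0.4, 0.0, -4.7]
finger_gap: 0.203
grip_force: 78.4
```

Emit:
arm_command(series=[[0,0,-0.02,0,0,0,-1],[0,0,-0.02,0,0,0,-1],[0,0,-0.02,0,0,0,-1],[0,0,-0.02,0,0,0,-1],[0,0,-0.02,0,0,0,-1],[0,0,-0.015,0,0,0,-1],[0,0,-0.01,0,0,0,-1],[0,0,-0.005,0,0,0,-1],[0,0,0,0,0,0,-1],[0,0,0,0,0,0,-1]])

```text
t: 17.38
tcp_pos: [0.6071, -0.0902, 0.3169]
ee_rot: [[-0.59, 0.807, -0.0], [0.807, 0.59, 0.0], [0.0, -0.0, -1.0]]
ft_force: [-0.1, -0.2, -4.3]
finger_gap: 0.205
grip_force: 78.5
```

Run:
```python
from h import *
np.set_printoptions(precision=4,suppress=True)
s=r.get_state();T=np.array(s["tcp_pos"]);print(T,s["ft_force"],s["t"])
a=shot("side");b=shot("top");w=shot("wrist")
for t in["pot","pot_bar"]:
  for k,p in (("a",a),("w",w)):
    print(k,t,[(np.round(q["pixel"],1).tolist(),round(q["confidence"],2),atz(p,q["pixel"],T[2]-.196+dict(pot=0,pot_bar=.117)[t])[:2]) for q in r.spot_point(p,t)][:4])
for t,z in(("tray",0),("jar",.003)):
  for k,p in (("a",a),("b",b),("w",w)):
    print(k,t,[(np.round(q["pixel"],1).tolist(),round(q["confidence"],2),atz(p,q["pixel"],z)[:2]) for q in r.spot_point(p,t)][:2])
im=cv2.resize(a["pixels"][80:240,210:370,::-1],(400,400),interpolation=cv2.INTER_CUBIC)
im2=cv2.resize(b["pixels"][140:270,290:420,::-1],(400,400),interpolation=cv2.INTER_CUBIC)
cv2.imwrite("pics/f.png",np.clip(np.hstack([im,im2])*1.5,0,255).astype(np.uint8))
```

```text
[ 0.6071 -0.0902  0.3169] [-0.1226 -0.1726 -4.2711] 17.375
a pot [([215.5, 285.3], 0.85, array([ 0.2831, -0.2194])), ([280.5, 187.3], 0.69, array([ 0.6178, -0.0723])), ([385.9, 265.0], 0.57, array([ 0.663 , -0.4455]))]
w pot [([58.5, 63.4], 0.72, array([ 0.369 , -0.1348])), ([272.6, 148.3], 0.62, array([ 0.6202, -0.0714]))]
a pot_bar [([396.4, 246.8], 0.95, array([ 0.6473, -0.4549])), ([212.4, 267.4], 0.86, array([ 0.2793, -0.2335])), ([286.0, 160.6], 0.79, array([ 0.6262, -0.081 ])), ([252.5, 203.7], 0.4, array([ 0.4609, -0.1443]))]
w pot_bar [([3.0, 55.7], 0.81, array([ 0.3894, -0.1223])), ([279.6, 179.9], 0.65, array([ 0.6227, -0.0761]))]
a tray [([307.2, 290.6], 0.65, array([ 0.5013, -0.3353]))]
b tray [([358.2, 205.0], 0.95, array([ 0.5084, -0.3437])), ([267.8, 113.8], 0.64, array([ 0.8079, -0.053 ]))]
w tray [([120.3, 222.3], 0.66, array([ 0.5078, -0.3353]))]
a jar [([271.0, 300.3], 0.59, array([ 0.4021, -0.2961]))]
b jar [([347.9, 232.1], 0.81, array([ 0.4219, -0.3082]))]
w jar [([72.6, 172.4], 0.88, array([ 0.4025, -0.3038]))]
```

View pics/f.png

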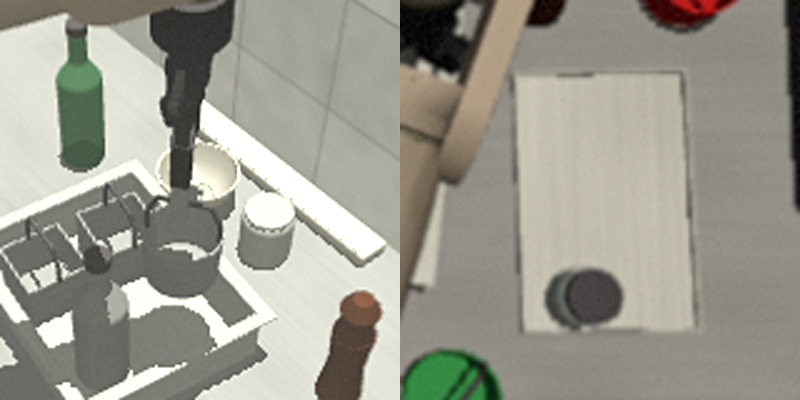

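The pot hangs upright from the lifter and is clear of the pan. The top view shows the tray's clear part up-image of the jar. Carrying it with gentle ramps.

Emit:
arm_command(series=[[-0.0043,-0.0053,0,0,0,0,-1],[-0.0086,-0.0106,0,0,0,0,-1],[-0.0129,-0.0159,0,0,0,0,-1],[-0.0172,-0.0212,0,0,0,0,-1],[-0.0215,-0.0265,0,0,0,0,-1],[-0.0215,-0.0265,0,0,0,0,-1],[-0.0215,-0.0265,0,0,0,0,-1],[-0.0215,-0.0265,0,0,0,0,-1],[-0.0215,-0.0265,0,0,0,0,-1],[-0.0215,-0.0265,0,0,0,0,-1],[-0.0215,-0.0265,0,0,0,0,-1],[-0.0215,-0.0265,0,0,0,0,-1]])

```text
t: 19.52
tcp_pos: [0.5721, -0.2231, 0.3171]
ee_rot: [[-0.59, 0.807, -0.0], [0.807, 0.59, 0.0], [0.0, -0.0, -1.0]]
ft_force: [-0.9, 0.6, -4.4]
finger_gap: 0.2
grip_force: 78.4
```

Emit:
arm_command(series=[[-0.0215,-0.0265,0,0,0,0,-1],[-0.0215,-0.0265,0,0,0,0,-1],[-0.0215,-0.0265,0,0,0,0,-1],[-0.0215,-0.0265,0,0,0,0,-1],[-0.0215,-0.0265,0,0,0,0,-1],[-0.0215,-0.0265,0,0,0,0,-1],[-0.0215,-0.0265,0,0,0,0,-1],[-0.0215,-0.0265,0,0,0,0,-1],[-0.0172,-0.0212,0,0,0,0,-1],[-0.0129,-0.0159,0,0,0,0,-1],[-0.0086,-0.0106,0,0,0,0,-1],[-0.0043,-0.0053,0,0,0,0,-1]])

```text
t: 21.02
tcp_pos: [0.5376, -0.3544, 0.3171]
ee_rot: [[-0.59, 0.807, 0.0], [0.807, 0.59, 0.0], [0.0, 0.0, -1.0]]
ft_force: [-0.1, 0.3, -5.0]
finger_gap: 0.197
grip_force: 78.4
```

Emit:
arm_command(series=[[0,0,0,0,0,0,-1],[0,0,0,0,0,0,-1],[0,0,0,0,0,0,-1],[0,0,0,0,0,0,-1],[0,0,0,0,0,0,-1],[0,0,0,0,0,0,-1]])

```text
t: 21.78
tcp_pos: [0.5376, -0.3542, 0.3171]
ee_rot: [[-0.59, 0.807, -0.0], [0.807, 0.59, -0.0], [-0.0, -0.0, -1.0]]
ft_force: [-0.4, -0.5, -4.4]
finger_gap: 0.209
grip_force: 78.4
```

Run:
```python
from h import *
np.set_printoptions(precision=4,suppress=True)
s=r.get_state();T=np.array(s["tcp_pos"]);print(T,s["ft_force"],s["t"])
a=shot("side");b=shot("top");w=shot("wrist")
for t in["pot","pot_bar"]:
  for k,p in (("a",a),("b",b),("w",w)):
    print(k,t,[(round(q["confidence"],2),atz(p,q["pixel"],T[2]-.196+dict(pot=0,pot_bar=.117)[t])[:2]) for q in r.spot_point(p,t)][:4])
```

```text
[ 0.5376 -0.3542  0.3171] [-0.403  -0.5158 -4.3974] 21.775
a pot [(0.97, array([ 0.6622, -0.4491])), (0.88, array([ 0.289 , -0.2133])), (0.84, array([ 0.5497, -0.3342]))]
b pot [(0.77, array([ 0.554 , -0.3405])), (0.64, array([ 0.6966, -0.3869])), (0.6, array([ 0.3204, -0.1646]))]
w pot [(0.93, array([ 0.5498, -0.336 ])), (0.57, array([ 0.6746, -0.3915]))]
a pot_bar [(0.74, array([ 0.2704, -0.2293])), (0.67, array([ 0.5577, -0.3424])), (0.63, array([ 0.6534, -0.4509])), (0.18, array([ 0.4992, -0.384 ]))]
b pot_bar [(0.84, array([ 0.3203, -0.1487])), (0.71, array([ 0.7015, -0.3805])), (0.68, array([ 0.5579, -0.3368]))]
w pot_bar [(0.91, array([ 0.5514, -0.3381])), (0.62, array([ 0.6594, -0.3848]))]
```

Emit:
arm_command(series=[[0,0,0.005,0,0,0,-1],[0,0,0.01,0,0,0,-1],[0,0,0.015,0,0,0,-1],[0,0,0.02,0,0,0,-1],[0,0,0.02,0,0,0,-1],[0,0,0.02,0,0,0,-1],[0,0,0.02,0,0,0,-1],[0,0,0.02,0,0,0,-1]])

```text
t: 23.22
tcp_pos: [0.5376, -0.3542, 0.2646]
ee_rot: [[-0.59, 0.807, -0.0], [0.807, 0.59, -0.0], [-0.0, -0.0, -1.0]]
ft_force: [0.6, 0.3, -4.6]
finger_gap: 0.2
grip_force: 78.4
```

Emit:
arm_command(series=[[0,0,0.02,0,0,0,-1],[0,0,0.02,0,0,0,-1],[0,0,0.02,0,0,0,-1],[0,0,0.02,0,0,0,-1],[0,0,0.02,0,0,0,-1],[0,0,0.015,0,0,0,-1],[0,0,0.01,0,0,0,-1],[0,0,0.005,0,0,0,-1],[0,0,0,0,0,0,-1]])

```text
t: 24.35
tcp_pos: [0.5376, -0.3543, 0.2131]
ee_rot: [[-0.59, 0.807, 0.0], [0.807, 0.59, -0.0], [-0.0, -0.0, -1.0]]
ft_force: [-0.5, -0.4, -3.7]
finger_gap: 0.201
grip_force: 78.5
```

Emit:
arm_command(series=[[0,0,0.003,0,0,0,-1],[0,0,0.003,0,0,0,-1],[0,0,0.003,0,0,0,-1],[0,0,0.003,0,0,0,-1],[0,0,0.003,0,0,0,-1],[0,0,0.003,0,0,0,-1],[0,0,0.003,0,0,0,-1],[0,0,0.003,0,0,0,-1]])

```text
t: 25.35
tcp_pos: [0.5376, -0.3542, 0.2034]
ee_rot: [[-0.59, 0.807, -0.0], [0.807, 0.59, 0.0], [0.0, -0.0, -1.0]]
ft_force: [1.0, 0.2, -4.8]
finger_gap: 0.198
grip_force: 78.5
```

Emit:
arm_command(series=[[0,0,0.003,0,0,0,-1],[0,0,0.003,0,0,0,-1],[0,0,0.003,0,0,0,-1],[0,0,0.003,0,0,0,-1],[0,0,0.003,0,0,0,-1],[0,0,0,0,0,0,-1],[0,0,0,0,0,0,-1]])

```text
t: 26.22
tcp_pos: [0.5377, -0.3543, 0.1978]
ee_rot: [[-0.59, 0.807, 0.0], [0.807, 0.59, -0.0], [-0.001, 0.0, -1.0]]
ft_force: [0.2, 0.1, -1.6]
finger_gap: 0.201
grip_force: 78.7
```

The load has come off, so the pot is standing. Lowering the tongue clear of the bar, backing out, then raising.

Emit:
arm_command(series=[[0,0,0.005,0,0,0,-1],[0,0,0.01,0,0,0,-1],[0,0,0.015,0,0,0,-1],[0,0,0.015,0,0,0,-1],[0,0,0.005,0,0,0,-1],[0,0,0,0,0,0,-1],[0,0,0,0,0,0,-1]])

```text
t: 27.1
tcp_pos: [0.5376, -0.3543, 0.1777]
ee_rot: [[-0.59, 0.807, 0.0], [0.807, 0.59, -0.0], [-0.0, 0.0, -1.0]]
ft_force: [0.9, -0.5, -1.4]
finger_gap: 0.203
grip_force: 78.7
```

Run:
```python
from h import *
np.set_printoptions(precision=4,suppress=True)
s=r.get_state();T=np.array(s["tcp_pos"]);print(T,s["ft_force"],s["t"])
a=shot("side");b=shot("top");w=shot("wrist")
for t,z in(("pot",.003),("pot_bar",.12),("lifter_seat",T[2]-.0817)):
  for k,p in (("a",a),("b",b),("w",w)):
    print(k,t,[(round(q["confidence"],2),atz(p,q["pixel"],z)[:2]) for q in r.spot_point(p,t)][:4])
```

```text
[ 0.5376 -0.3543  0.1777] [ 0.869 -0.521 -1.365] 27.1
a pot [(0.88, array([ 0.3129, -0.1686])), (0.87, array([ 0.5525, -0.3438])), (0.58, array([ 0.7319, -0.4142]))]
b pot [(0.72, array([ 0.3093, -0.1818])), (0.67, array([ 0.547 , -0.3449])), (0.55, array([ 0.7336, -0.4278]))]
w pot [(0.95, array([ 0.5512, -0.3393])), (0.89, array([ 0.7368, -0.4212]))]
a pot_bar [(0.84, array([ 0.5587, -0.3394])), (0.71, array([ 0.2994, -0.1731])), (0.56, array([ 0.7286, -0.4181])), (0.56, array([ 0.7142, -0.1229]))]
b pot_bar [(0.74, array([ 0.5538, -0.3284])), (0.65, array([ 0.7418, -0.4238])), (0.65, array([ 0.3119, -0.1759]))]
w pot_bar [(0.57, array([ 0.553 , -0.3374]))]
a lifter_seat [(0.84, array([ 0.5515, -0.3397]))]
b lifter_seat [(0.57, array([ 0.5507, -0.3358]))]
w lifter_seat [(0.6, array([ 0.5525, -0.3415]))]
```

Good: the pot stands at about (0.553, −0.341), upright. Backing out 56 mm.

Emit:
arm_command(series=[[0,-0.01,0,0,0,0,-1],[0,-0.018,0,0,0,0,-1],[0,-0.018,0,0,0,0,-1],[0,-0.018,0,0,0,0,-1],[0,-0.018,0,0,0,0,-1],[0,-0.018,0,0,0,0,-1],[0,-0.018,0,0,0,0,-1],[0,-0.018,0,0,0,0,-1],[0,-0.01,0,0,0,0,-1],[0,0,0,0,0,0,-1],[0,0,0,0,0,0,-1]])

```text
t: 29.08
tcp_pos: [0.4906, -0.3886, 0.1775]
ee_rot: [[-0.591, 0.807, 0.0], [0.807, 0.591, 0.0], [-0.0, 0.0, -1.0]]
ft_force: [0.2, 0.4, -1.7]
finger_gap: 0.201
grip_force: 78.7
```

Emit:
arm_command(series=[[0,0,-0.03,0,0,0,-1],[0,0,-0.06,0,0,0,-1],[0,0,-0.07,0,0,0,-1],[0,0,-0.07,0,0,0,-1],[0,0,-0.07,0,0,0,-1],[0,0,-0.07,0,0,0,-1],[0,0,-0.05,0,0,0,-1],[0,0,0,0,0,0,-1]])

```text
t: 30.08
tcp_pos: [0.4908, -0.3888, 0.3475]
ee_rot: [[-0.591, 0.807, 0.003], [0.807, 0.591, -0.003], [-0.004, 0.0, -1.0]]
ft_force: [0.2, -0.6, -3.4]
finger_gap: 0.203
grip_force: 78.8
```

Run:
```python
from h import *
np.set_printoptions(precision=4,suppress=True)
s=r.get_state();T=np.array(s["tcp_pos"]);print(T,s["ft_force"],s["t"])
a=shot("side");b=shot("top")
for t,z in(("pot",.003),("pot_bar",.12)):
  for k,p in (("a",a),("b",b)):
    print(k,t,[(round(q["confidence"],2),atz(p,q["pixel"],z)[:2]) for q in r.spot_point(p,t)][:4])
# to holder, over everything (lifter bottom ~.26)
plan([.486,.20,.345],-3.5,15)
plan([.4827,.3308,.26],-3.5,4,[.486,.20,.345],-3.5)
```

```text
[ 0.4908 -0.3888  0.3475] [ 0.2491 -0.6229 -3.4225] 30.075
a pot [(0.93, array([ 0.3047, -0.168 ])), (0.8, array([ 0.7356, -0.4168])), (0.65, array([ 0.5484, -0.3354]))]
b pot [(0.97, array([ 0.3104, -0.1703])), (0.88, array([ 0.5471, -0.3522])), (0.77, array([ 0.7295, -0.4277]))]
a pot_bar [(0.92, array([ 0.7241, -0.4153])), (0.7, array([ 0.2993, -0.1774]))]
b pot_bar [(0.93, array([ 0.5592, -0.3421])), (0.71, array([ 0.7356, -0.4198])), (0.7, array([ 0.3088, -0.1666])), (0.31, array([ 0.4979, -0.4466]))]
[0.08, 0.057, -0.0, 0.0, 0.0, 0.029]
[0.082, 0.054, -0.0, 0.0, 0.0, 0.029]
[0.085, 0.05, -0.0, 0.0, 0.0, 0.029]
[0.087, 0.046, -0.0, 0.0, 0.0, 0.029]
[0.089, 0.042, -0.0, 0.0, 0.0, 0.029]
[0.091, 0.038, -0.0, 0.0, 0.0, 0.029]
[0.092, 0.033, -0.0, 0.0, 0.0, 0.029]
[0.094, 0.029, -0.0, 0.0, 0.0, 0.029]
[0.095, 0.025, -0.0, 0.0, 0.0, 0.029]
[0.096, 0.02, -0.0, 0.0, 0.0, 0.029]
[0.097, 0.016, -0.0, 0.0, 0.0, 0.029]
[0.097, 0.011, -0.0, 0.0, 0.0, 0.029]
[0.098, 0.007, -0.0, 0.0, 0.0, 0.029]
[0.098, 0.002, -0.0, 0.0, 0.0, 0.029]
[0.098, -0.002, -0.0, 0.0, 0.0, 0.029]
step mm 39.2394830190379 deg -2.645981680800537
[0.081, -0.007, 0.053, 0.0, 0.0, -0.0]
[0.081, -0.007, 0.053, 0.0, 0.0, -0.0]
[0.081, -0.007, 0.053, 0.0, 0.0, -0.0]
[0.081, -0.007, 0.053, 0.0, 0.0, -0.0]
step mm 39.00683433707482 deg 0.0
```

Emit:
arm_command(series=[[0.08,0.057,0,0,0,0.029,-1],[0.082,0.054,0,0,0,0.029,-1],[0.085,0.05,0,0,0,0.029,-1],[0.087,0.046,0,0,0,0.029,-1],[0.089,0.042,0,0,0,0.029,-1],[0.091,0.038,0,0,0,0.029,-1],[0.092,0.033,0,0,0,0.029,-1],[0.094,0.029,0,0,0,0.029,-1],[0.095,0.025,0,0,0,0.029,-1],[0.096,0.02,0,0,0,0.029,-1],[0.097,0.016,0,0,0,0.029,-1],[0.097,0.011,0,0,0,0.029,-1]])

```text
t: 31.88
tcp_pos: [0.4848, 0.0841, 0.3453]
ee_rot: [[-0.083, 0.997, -0.0], [0.997, 0.083, -0.0], [-0.0, -0.0, -1.0]]
ft_force: [-0.0, 0.3, -1.9]
finger_gap: 0.201
grip_force: 78.8
```

Emit:
arm_command(series=[[0.098,0.007,0,0,0,0.029,-1],[0.098,0.002,0,0,0,0.029,-1],[0.098,-0.002,0,0,0,0.029,-1],[0.081,-0.007,0.053,0,0,0,-1],[0.081,-0.007,0.053,0,0,0,-1],[0.081,-0.007,0.053,0,0,0,-1],[0.081,-0.007,0.053,0,0,0,-1],[0,0,0,0,0,0,-1],[0,0,0,0,0,0,-1]])

```text
t: 33.0
tcp_pos: [0.479, 0.33, 0.2611]
ee_rot: [[0.052, 0.999, 0.0], [0.999, -0.052, -0.0], [-0.0, 0.0, -1.0]]
ft_force: [0.5, -0.5, -1.7]
finger_gap: 0.201
grip_force: 78.8
```

Run:
```python
from h import *
np.set_printoptions(precision=4,suppress=True)
s=r.get_state();T=np.array(s["tcp_pos"]);print(T,s["t"])
a=shot("side");w=shot("wrist");b=shot("top")
for t,z in(("lifter_seat",T[2]-.0817),("lifter",T[2]-.0867),("holder",0)):
  for k,p in (("a",a),("w",w),("b",b)):
    print(k,t,[(round(q["confidence"],2),atz(p,q["pixel"],z)[:2]) for q in r.spot_point(p,t)][:3])
plan([.4845,.3325,.2],-3.5,3)
```

```text
[0.479  0.33   0.2611] 33.0
a lifter_seat [(0.68, array([0.512 , 0.3401])), (0.61, array([ 0.4659, -0.3954]))]
w lifter_seat [(0.55, array([0.5006, 0.33  ]))]
b lifter_seat [(0.66, array([0.5106, 0.0655])), (0.65, array([0.5075, 0.33  ]))]
a lifter [(0.66, array([0.4686, 0.3228]))]
w lifter [(0.83, array([0.4803, 0.3299]))]
b lifter []
a holder [(0.88, array([0.4828, 0.3243]))]
w holder [(0.58, array([0.4975, 0.3347]))]
b holder [(0.8, array([0.5007, 0.3366]))]
[0.002, 0.005, 0.051, 0.0, 0.0, 0.002]
[0.002, 0.005, 0.051, 0.0, 0.0, 0.002]
[0.002, 0.005, 0.051, 0.0, 0.0, 0.002]
step mm 20.34769506374283 deg -0.1794910202560421
```

Emit:
arm_command(series=[[0.005,0.0125,0.03,0,0,0.005,-1],[0,0,0.05,0,0,0,-1],[0,0,0.05,0,0,0,-1],[0,0,0.05,0,0,0,-1],[0,0,0.05,0,0,0,-1],[0,0,0.04,0,0,0,-1],[0,0,0.03,0,0,0,-1],[0,0,0.02,0,0,0,-1],[0,0,0,0,0,0,-1]])

```text
t: 34.72
tcp_pos: [0.4839, 0.3322, 0.1324]
ee_rot: [[0.059, 0.998, -0.0], [0.998, -0.059, -0.0], [-0.0, -0.0, -1.0]]
ft_force: [0.7, 0.0, -1.1]
finger_gap: 0.202
grip_force: 78.8
```

Emit:
arm_command(series=[[0,0,0.015,0,0,0,-1],[0,0,0.02,0,0,0,-1],[0,0,0.02,0,0,0,-1],[0,0,0.02,0,0,0,-1],[0,0,0.012,0,0,0,-1],[0,0,0.006,0,0,0,-1],[0,0,0,0,0,0,-1],[0,0,0,0,0,0,-1]])

```text
t: 35.72
tcp_pos: [0.4841, 0.3323, 0.0958]
ee_rot: [[0.059, 0.998, 0.0], [0.998, -0.059, 0.0], [0.0, 0.0, -1.0]]
ft_force: [-0.5, 0.0, -1.4]
finger_gap: 0.199
grip_force: 78.8
```

Emit:
arm_command(series=[[0,0,0.002,0,0,0,-1],[0,0,0.002,0,0,0,-1],[0,0,0.002,0,0,0,-1],[0,0,0.002,0,0,0,-1],[0,0,0,0,0,0,-1]])

```text
t: 36.35
tcp_pos: [0.4839, 0.3322, 0.0922]
ee_rot: [[0.06, 0.998, -0.0], [0.998, -0.06, -0.0], [-0.0, -0.0, -1.0]]
ft_force: [-0.8, -0.5, -2.8]
finger_gap: 0.202
grip_force: 78.8
```

Emit:
arm_command(series=[[0,0,0.002,0,0,0,-1],[0,0,0.001,0,0,0,-1],[0,0,0.001,0,0,0,-1],[0,0,0,0,0,0,-1],[0,0,0,0,0,0,-1]])

```text
t: 36.98
tcp_pos: [0.4839, 0.3322, 0.0908]
ee_rot: [[0.059, 0.998, 0.0], [0.998, -0.059, 0.0], [0.0, 0.0, -1.0]]
ft_force: [-0.4, 0.2, 0.4]
finger_gap: 0.2
grip_force: 79.0
```

Touching the floor at the original height. Releasing gently and withdrawing.

Emit:
arm_command(series=[[0,0,0.001,0,0,0,-1],[0,0,0,0,0,0,-0.5],[0,0,0,0,0,0,-0.3],[0,0,0,0,0,0,0],[0,0,0,0,0,0,0.5],[0,0,0,0,0,0,1],[0,0,0,0,0,0,1],[0,0,0,0,0,0,1],[0,0,0,0,0,0,1],[0,0,0,0,0,0,1]])

```text
t: 38.22
tcp_pos: [0.4839, 0.3322, 0.0903]
ee_rot: [[0.06, 0.998, 0.0], [0.998, -0.06, 0.0], [0.0, 0.0, -1.0]]
ft_force: [0.3, -0.0, 0.1]
finger_gap: 1.001
grip_force: 0.0
```

Emit:
arm_command(series=[[0,0,-0.03,0,0,0,1],[0,0,-0.05,0,0,0,1],[0,0,-0.07,0,0,0,1],[0,0,-0.08,0,0,0,1],[0,0,-0.08,0,0,0,1],[0,0,-0.08,0,0,0,1],[0,0,-0.05,0,0,0,1],[0,0,0,0,0,0,1],[0,0,0,0,0,0,1]])

```text
t: 39.35
tcp_pos: [0.4836, 0.3321, 0.2655]
ee_rot: [[0.059, 0.998, -0.001], [0.998, -0.059, -0.001], [-0.001, -0.001, -1.0]]
ft_force: [-0.2, 0.2, 0.7]
finger_gap: 0.998
grip_force: 0.0
```

Run:
```python
from h import *
np.set_printoptions(precision=4,suppress=True)
s=r.get_state();T=np.array(s["tcp_pos"]);print(T,s["ft_force"],s["finger_gap"],s["t"])
a=shot("side");w=shot("wrist");b=shot("top")
for t,z in(("lifter_seat",.009),("lifter",.004),("pot",.003),("pot_bar",.12),("flask",.004),("jar",.003),("tub_a",.004),("mill",0)):
  for k,p in (("a",a),("w",w),("b",b)):
    print(k,t,[(round(q["confidence"],2),atz(p,q["pixel"],z)[:2].round(3).tolist()) for q in r.spot_point(p,t)][:3])
# lifter grip: dark pixels inside wrist view near expected grip vs prediction
for nm,q in(("lifter",r.trace(w,"lifter")),("pot",r.trace(b,"pot"))): print(nm,[np.round(x["bbox"],1) for x in q][:3])
print("pred grip",proj(w,np.vstack(box(-.01,.01,-.01,.01,.06,.13,(.484,.332,.004),-.06))).round(0).tolist())
print("pred pot rim",proj(b,[[.554+.048*c,-.34+.048*d,.073] for c,d in((1,0),(-1,0),(0,1),(0,-1))]).round(0).tolist())
```

```text
[0.4836 0.3321 0.2655] [-0.1587  0.2365  0.6838] 0.9983331130653021 39.35
a lifter_seat [(0.5, [0.499, 0.343])]
w lifter_seat [(0.78, [0.503, 0.331])]
b lifter_seat [(0.75, [0.497, 0.327]), (0.63, [0.79, 0.085]), (0.41, [0.407, -0.301])]
a lifter [(0.68, [0.473, 0.325])]
w lifter [(0.87, [0.487, 0.332])]
b lifter [(0.66, [0.488, 0.349])]
a pot [(0.91, [0.73, -0.421]), (0.85, [0.308, -0.163]), (0.84, [0.56, -0.343])]
w pot [(0.6, [0.505, 0.33])]
b pot [(0.83, [0.735, -0.427]), (0.82, [0.545, -0.338]), (0.7, [0.305, -0.175])]
a pot_bar [(0.89, [0.723, -0.423]), (0.76, [0.558, -0.34]), (0.75, [0.643, 0.161])]
w pot_bar []
b pot_bar [(0.94, [0.315, -0.165]), (0.93, [0.742, -0.417]), (0.61, [0.559, -0.335])]
a flask [(0.82, [0.514, -0.064])]
w flask []
b flask [(0.92, [0.504, -0.068])]
a jar [(0.65, [0.406, -0.293]), (0.48, [0.722, 0.256])]
w jar []
b jar [(0.64, [0.412, -0.298])]
a tub_a [(0.78, [0.645, 0.07]), (0.7, [0.53, 0.077]), (0.25, [0.718, -0.276])]
w tub_a [(0.84, [0.636, 0.064]), (0.76, [0.526, 0.076])]
b tub_a [(0.97, [0.527, 0.088]), (0.88, [0.641, 0.057])]
a mill [(0.85, [0.728, -0.263])]
w mill [(0.44, [0.802, 0.09])]
b mill [(0.58, [0.728, -0.281])]
lifter [array([262.1, 150.8,  46.9,  42.2])]
pot [array([362.3, 189.2,  33.6,  28.6]), array([386.6, 134. ,  32.6,  31.8]), array([310.3, 270.1,  31. ,  35.5])]
pred grip [[246.0, 162.0], [263.0, 162.0], [263.0, 145.0], [246.0, 145.0], [244.0, 177.0], [264.0, 177.0], [265.0, 157.0], [244.0, 157.0]]
pred pot rim [[363.0, 172.0], [364.0, 204.0], [347.0, 188.0], [379.0, 188.0]]
```

The lifter is upright in its holder, the pot stands on the tray and the other objects are where they were. Handing in.

```bash
python3 -c "
from station import r
print(r.close_job())"
```

```text
the job is handed in; nothing more can be done
None
```

The round pot stands upright on the clear part of the tray, the lifter is back upright in its holder with nothing else seen to have moved, and the job was handed in at about 39.5 s of the 69 s allowed.

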